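Lock the levelling screw with its jam nut

TASK

The gel-casting table has been levelled; now lock its adjusting screw. Fit the holding key fully down over the screw's flat head, its arm lying beside the stop post, then swing the jam nut's lever clockwise (seen from above) until the nut has flattened its spring washer and comes up solid, and hold it there for a moment at about 11 N on the lever (over 16 N spoils the thread), so that the screw keeps its setting. Leave the key on the screw and the nut tight, and do not disturb the cup, the timer or the bottle.

Things in the scene. Friction and masses are not known exactly. Their poses are not given: they have to be found in the camera images.
- table: Levelling table fixed to the bench: aluminium plate 145 x 165 x 12 mm, its top 40 mm above the bench, on three feet. Origin on the bench under the axis of the adjusting screw, z up. In its frame the plate spans x -40 to 105 mm and y -125 to 40 mm. A round bubble level stands on the plate at (80, -95) mm.
- stop_post: Fixed upright steel pin, 12 mm diameter, on the table at (75, -15.5) mm of its frame, from the plate to 86 mm above the bench. Origin at the pin's foot on the plate. It stops the fitted key's arm from turning clockwise, with about 1.5 mm free gap when the key is fitted straight.
- tang_top (a point): Centre of the top face of the adjusting screw's flat head, 86 mm above the bench. The head is 44 mm along this frame's x, 16 mm along y, 20 mm high (66 to 86 mm above the bench), vertical sides. At the start x is parallel to the table's x.
- screw (a joint): Turn of the adjusting screw from its setting, rad, 0 at the start, positive counterclockwise from above. It turns easily (0.03 N m) and is dragged round by the nut unless the key holds it. Play in the key and at the post lets it turn about 0.1 rad before it is held; that much is harmless.
- lock_nut (a joint): Turn of the jam nut from first touching its spring washer, rad: positive is loosened (counterclockwise from above), 0.35 to 0.6 at the start; drag 0.10 N m. It stays at 0 while the nut flattens the washer: a further 0.03 to 0.6 rad (not measured) against about 0.25 N m (3.5 N at the lever's grip), then solid. Hexagon nut 44 to 59 mm above the bench, under the screw's head.
- lever_top (a point): Centre of the top of the nut's lever's upright black grip: round, 14 mm diameter, 118 mm above the bench, reaching down to the lever at 57 mm; 75 mm from the screw's axis, about which it turns with the nut. The lever is fixed to the nut and starts roughly towards the table's -x side.
- key: Loose holding key, 0.14 to 0.24 kg, upright on the bench. Origin at the centre of its underside, z up. Block 66 x 38 mm (x, y), 28 mm high; pocket in the underside 46 x 18 mm, 18 mm deep, mouth chamfered 2.5 mm. When fitted its origin lies on the screw's axis 68 mm above the bench, x along the table's +x.
- key_grip (a point): Point in the middle of the key's upright grip blade, 48 mm above the key's origin on its z axis. The blade is 30 mm long (key's x), 16 mm thick (key's y) and stands from 28 to 63 mm above the key's underside.
- cup: Bystander: white lidded specimen cup, 65 mm diameter, 64 mm high, left of the table. Origin at its underside.
- timer: Bystander: flat white timer 64 x 64 x 18 mm, left of the table. Origin at its underside.
- bottle: Bystander: white reagent bottle with blue cap, 48 mm diameter, 98 mm high, right of the table. Origin at its underside.
- key_arm (a point): Outer end of the key's arm, on its centre line, 10 mm above the key's underside and 100 mm from its origin along the key's +x. The arm is 16 mm wide and 12 mm high. When fitted it lies on the +y (counterclockwise) side of the stop post.

How it is judged (in metres and radians):
On the way, in this order (a step that is already met when the one before it is completed fails the run):
1. the key sits fully down over the screw's head, its arm on the counterclockwise side of the stop post, before the nut has been turned down to its washer (z of key in the frame of table below 0.0715 m and horizontal distance between key and table below 0.004 m and z of key_grip in the frame of table above 0.11 m and x of stop_post in the frame of key above 0.06 m and y of stop_post in the frame of key below -0.008 m and value of joint lock_nut above 0.2 rad), for 0.2 s.
2. the nut is drawn tight on its flattened washer: the key's arm presses on the stop post with 8 to 16 N for 0.3 s, the fingers off the key (value of joint lock_nut below 0.06 rad and contact force between key and stop_post between 8 and 16 N and contact force between the fingers and key below 0.5 N), for 0.3 s.
At the end, for the whole second after the job is handed in: The jam nut still bears on its washer (within 0.06 rad), the screw is within 0.2 rad of its setting, and the key sits on the screw's head, within 3.5 mm of fully down and 4 mm of the axis, its arm on the counterclockwise side of the stop post; key and nut at rest (value of joint lock_nut below 0.06 rad and value of joint screw between -0.2 and 0.2 rad and z of key in the frame of table below 0.0715 m and horizontal distance between key and table below 0.004 m and x of stop_post in the frame of key above 0.06 m and y of stop_post in the frame of key below -0.008 m and linear speed of key below 0.02 m/s and velocity of joint lock_nut between -0.05 and 0.05 rad/s); the robot touches nothing.
It fails at once if the screw is turned more than 0.2 rad from its setting (value of joint screw above 0.2 rad or value of joint screw below -0.2 rad).
It fails at once if the nut is over-tightened: more than 18 N between the key and the stop post (contact force between key and stop_post above 18 N).
It fails at once if the cup, the timer or the bottle is moved by more than 20 mm (distance of any of cup, timer, bottle from where it was at the start of the episode above 0.02 m).
It also fails if it takes over 72 s, if anything falls off the work surface, if the arm or the gripper's body presses on something with over 40 N, if the wrist force passes 120 N, or if a joint passes its speed limit or range.

ROBOT

A 7-joint arm with a two-finger parallel gripper is mounted at the origin on a cart in front of the work surface, level with it; the furniture and walls round the work are solid. World frame = base frame: x ahead of the robot, y to its left, z up, the work surface at z = 0. Lengths are in mm, angles in rad, forces in N, time in s.
With the tool pointing down it reaches from about 400 to 850 mm from the base axis. Payload 10.4 kg.
Tool frame: the origin (TCP) lies at the centre of the arm's flange, where the gripper is bolted on; the fingertips stand ahead of it and the grasp point (between the pads) lies 164 mm ahead of it (tips_ahead is the z of the fingertips in the tool frame, in mm); z points along the fingers, y is the direction in which the jaws open and shut (so a half turn about z gives the same grasp; the last joint's range is limited). The gripper opens to 87 mm and grips with 3 to 60 N. Pads are 19 mm wide; open, the fingers measure 117 mm over their backs; the gripper's body (75 mm by 190 mm) begins 51 mm behind the grasp point.
Start: joints at [1.307, 0.332, -0.065, 1.46, 0.022, 1.35, -0.088], TCP at [149.063, -606.97, 404.776] pointing down, gripper open.
Joint ranges: [-2.6, 2.6], [-0.5, 2.12], [-1.47, 1.34], [0.16, 2.42], [-1.27, 4.41], [0.06, 2.06], [-2.6, 2.6]. Speed limits (rad/s): [2.22, 2.22, 2.79, 2.79, 3.14, 3.14, 3.14].

INTERFACE

Orientations are given as a unit quaternion [x, y, z, w].
In Python, from plant import * gives the robot as it stands. The module is installed in compiled form; this text tells all that it offers. Calls block until the motion is done:
- move_pose(position, orientation): joint-space move of the TCP to a pose.
- servo_line(position, velocity=150, ori=None, threshold=None): straight line of the TCP; ori=None keeps the orientation; velocity is the mean speed in mm/s. With threshold (N) it stops when the force on the tool has changed by that much, and returns True; else False.
- goto_joints(angles): joint-space move.
- gripper_to(opening, squeeze=None): opening from 0.0 (shut) to 1.0 (fully open); squeeze is the grip in N (None keeps the last); returns when the fingers have stopped.
- pause(seconds).
- inverse_kinematics(position, orientation): joint angles nearest the present ones, or None.
- capture(name): name is "scene" or "top" or "wrist"; returns a dict with "img" (400x640x3 uint8, red, green, blue), "camera_matrix" (3x3 intrinsics, pixels), "R" (3x3) and "t" (3): a world point X has camera coordinates R X + t; the wrist camera has in their place "mount" (4x4, takes a point from camera to tool coordinates, whose origin is the TCP and whose axes are the flange's). Camera axes: x right, y down, z forward; pixel columns grow to the right and rows downward; lengths in mm; the calibration is good to about 2 mm. A picture is of the moment at which its call begins: read the wrist's pose just before it. There is no depth.
A pose or a line that the arm cannot do raises IKError and nothing moves.
- finish_job(): hands the job in, once; it reports no verdict.
Trained networks look in the newest picture that a camera, given by its name, has taken for a name from the list of things; names that differ only in an ending like _2 or _b are one class to them, and where a whole thing is asked for, a point or a joint stands for the part that bears it (a point fixed in the world has none). Each returns a list of dicts, best first, with "conf" (0 to 1); they miss things now and then, are a little off and sometimes report something else, mostly with a low value. They report only what shows in the picture. A call takes as long as a camera call.
- look_for(thing, camera): "location" ([column, row] in pixels, amid what is visible of it).
- mark_of(thing, camera): "location" ([column, row] in pixels: a listed point, or the origin of a listed thing).
Readings, each from a call of its own:
- current_t(): time.
- current_qpos(): joint angles.
- current_qvel(): joint speeds.
- current_joint_efforts(): joint torques, N m.
- current_tool_pos(): TCP position.
- current_orientation(): TCP orientation.
- current_force(): force on the tool from outside, world axes, zero at the start.
- current_moment(): the same for the moment, N m.
- current_grip_width(): opening from 0.0 (shut) to 1.0 (fully open).
Only numpy, scipy, OpenCV 4.12 (cv2) and the standard library are available. Lean on these libraries where they do the work, as an engineer would, in place of code of your own. Each camera call takes 0.05 s, during which the arm holds its last target.

## Working session

There is one attempt and no reset: what is moved stays moved. The work goes in short steps, each a Python script; the robot and the scene stay as the last script left them, time stands still between calls to the robot, and variables do not carry over. Pictures are saved under pics/ and viewed, and the job is handed in when it is done.

```bash
mkdir -p pics; ls
cat > h.py <<'E'
from plant import *
import numpy as np, cv2
from scipy.spatial.transform import Rotation as Rot
def save(c,n): cv2.imwrite('pics/'+n+'.png',cv2.cvtColor(c['img'],cv2.COLOR_RGB2BGR))
E
python3 - <<'E'
from h import *
print(current_t(),current_tool_pos(),current_orientation(),current_force())
for n in ("scene","top","wrist"):
    c=capture(n); save(c,n+'0')
    print(n,c["camera_matrix"]); 
    if n!="wrist": print(c["R"],c["t"])
    else: print(c["mount"])
    for th in ["table","stop_post","tang_top","lever_top","key","key_grip","key_arm","cup","timer","bottle"]:
        print(th,[(np.round(d["location"],1).tolist(),round(d["conf"],2)) for d in mark_of(th,n)[:2]])
print(current_t())
E
```

```text
pics
0.0 [ 149.00624395 -606.83503156  403.9615352 ] [ 9.92759619e-01  1.20115915e-01 -1.28876698e-04 -6.99208060e-04] [0.23186424 0.21599079 0.3578942 ]
scene [[379.67499997   0.         326.78923711]
 [  0.         379.67499997 202.94671681]
 [  0.           0.           1.        ]]
[[-0.7162771  -0.69777148  0.00787849]
 [-0.32620106  0.32482886 -0.88773818]
 [ 0.61687923 -0.6384365  -0.46028127]] [399.43687451 268.29778781 520.9114386 ]
table [([331.2, 237.9], 0.73)]
stop_post [([256.4, 318.5], 0.74), ([431.2, 201.3], 0.53)]
tang_top [([427.7, 201.0], 0.58), ([332.6, 199.0], 0.56)]
lever_top [([361.6, 200.0], 0.67)]
key []
key_grip [([429.8, 198.6], 0.9)]
key_arm [([393.1, 204.1], 0.79)]
cup [([255.6, 319.0], 0.69)]
timer [([219.8, 276.7], 0.98)]
bottle [([327.5, 200.6], 0.88)]
top [[401.54174169   0.         317.58410447]
 [  0.         401.54174169 197.93052318]
 [  0.           0.           1.        ]]
[[ 0.0127812  -0.99988737 -0.0078665 ]
 [-0.98083249 -0.0110071  -0.19454168]
 [ 0.19443318  0.01020219 -0.98086271]] [ -30.95448657  576.19096853 1138.63334585]
table [([315.
[... 190 characters left out ...]
6, 239.7], 0.96)]
key_arm [([386.9, 206.9], 0.76), ([315.9, 177.3], 0.75)]
cup [([224.1, 231.0], 0.55), ([400.9, 240.1], 0.28)]
timer [([229.5, 184.0], 0.72)]
bottle [([358.4, 160.3], 0.83)]
wrist [[358.25798903   0.         318.271221  ]
 [  0.         358.25798903 201.98754818]
 [  0.           0.           1.        ]]
[[-1.83873256e-04 -9.59811494e-01 -2.80645439e-01  7.86375163e+01]
 [ 9.99999851e-01 -3.24572205e-05 -5.44175653e-04  5.82509259e-01]
 [ 5.13197076e-04 -2.80645498e-01  9.59811357e-01  2.05841060e+01]
 [ 0.00000000e+00  0.00000000e+00  0.00000000e+00  1.00000000e+00]]
table []
stop_post []
tang_top []
lever_top []
key []
key_grip []
key_arm []
cup []
timer []
bottle []
1.65
```

View pics/scene0.png

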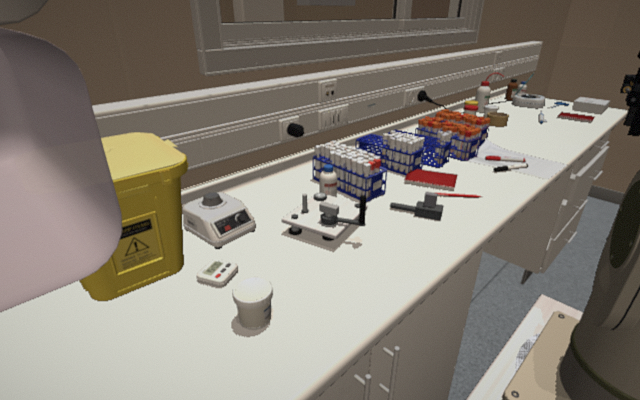

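```bash
python3 -c "
import cv2
a=cv2.imread('pics/top0.png')[120:280,190:440];cv2.imwrite('pics/top0z.png',cv2.resize(a,None,fx=3.2,fy=3.2,interpolation=cv2.INTER_CUBIC))"
```

```text
(no output)
```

View pics/top0z.png

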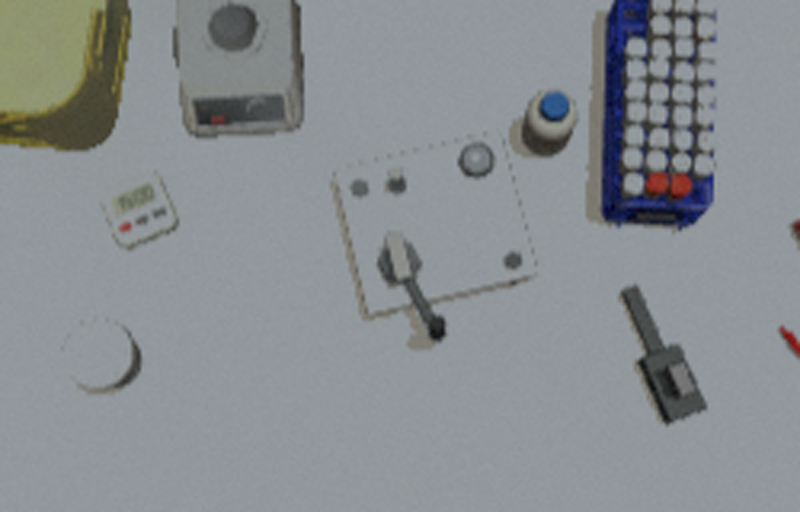

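```bash
cat >> h.py <<'E'
def bp(c,uv,z,pose=None):
    K=c["camera_matrix"]; d=np.linalg.inv(K)@[uv[0],uv[1],1.]
    if "mount" in c:
        p,q=pose; Rw=Rot.from_quat(q).as_matrix(); M=c["mount"]
        d=Rw@M[:3,:3]@d; o=Rw@M[:3,3]+p
    else: d=c["R"].T@d; o=-c["R"].T@c["t"]
    return o+d*(z-o[2])/d[2]
def down(yaw): # tool x dir at world angle yaw, z down
    return (Rot.from_euler('z',yaw)*Rot.from_euler('x',np.pi)).as_quat()
E
python3 - <<'E'
from h import *
c=capture("top")
z=lambda u,v:(190+u/3.2,120+v/3.2)
for n,uv,h in [("tang",z(397,257),86),("post",z(397,183),86),("lever",z(437,325),118),("keygrip",(404.6,239.7),48),("keyarm",(386.9,206.9),10),("keyblade",z(682,378),63),("key",(395.2,238.7),0),("armend",z(630,290),10),("cup",z(103,357),64),("bottle",z(554,105),98),("timer",z(138,208),18)]:
    print(n,np.round(bp(c,uv,h),1))
s=capture("scene")
for n,uv,h in [("tang",(332.6,199),86),("lever",(361.6,200),118),("keygrip",(429.8,198.6),48),("keyarm",(393.1,204.1),10)]: print(n,np.round(bp(s,uv,h),1))
print(Rot.from_quat(current_orientation()).as_matrix().round(3))
E
```

```text
tang [563.5 -14.2  86. ]
post [632.5 -13.2  86. ]
lever [497.5 -50.6 118. ]
keygrip [ 456.2 -280.7   48. ]
keyarm [ 560.  -237.1   10. ]
keyblade [ 459.3 -273.4   63. ]
key [ 463.5 -262.1    0. ]
armend [ 548.4 -236.8   10. ]
cup [472.  252.6  64. ]
bottle [ 704.7 -156.3   98. ]
timer [622.1 238.6  18. ]
tang [577.6 -38.4  86. ]
lever [488.7 -31.5 118. ]
keygrip [ 458.4 -268.    48. ]
keyarm [ 546.5 -240.4   10. ]
[[ 0.971  0.238  0.   ]
 [ 0.238 -0.971 -0.   ]
 [ 0.     0.    -1.   ]]
```

Run:
```python
from h import *
move_pose([456,-272,330],down(np.radians(23)))
def shot(n,things):
    p,q=current_tool_pos(),current_orientation()
    c=capture("wrist"); save(c,n); print(current_t(),np.round(p,1))
    for t,h in things:
        for d in mark_of(t,"wrist")[:2]:
            print(t,np.round(d["location"],1),round(d["conf"],2),np.round(bp(c,d["location"],h,(p,q)),1))
shot("w1",[("key_grip",48),("key",0),("key_arm",10)])
move_pose([560,-15,400],down(np.radians(12)))
shot("w2",[("tang_top",86),("stop_post",40),("lever_top",118),("table",0)])
```

```text
3.4833 [ 455.5 -273.3  330.1]
key_grip [323.8 195.1] 0.83 [ 464.3 -275.1   48. ]
key [319.5 182.9] 0.78 [ 461.4 -272.9    0. ]
key_arm [322.  59.] 0.62 [ 555.6 -235.2   10. ]
4.7833 [559.9 -16.6 399.5]
tang_top [316.6 181.6] 0.92 [570.  -13.6  86. ]
tang_top [331.3  88. ] 0.65 [645.5  -9.5  86. ]
stop_post [329.   86.6] 0.78 [647.6  -8.6  40. ]
lever_top [343.9 279.3] 0.84 [502.5 -50.5 118. ]
table [320. 165.] 0.68 [568.9 -17.2   0. ]
table [ 59.1 193.4] 0.34 [479.3 255.7   0. ]
```

View pics/w1.png

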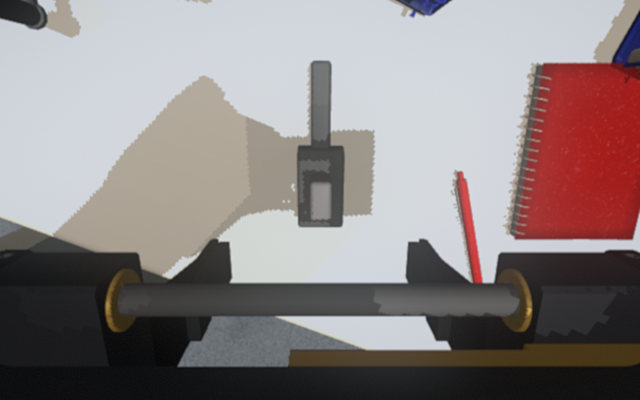

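View pics/w2.png

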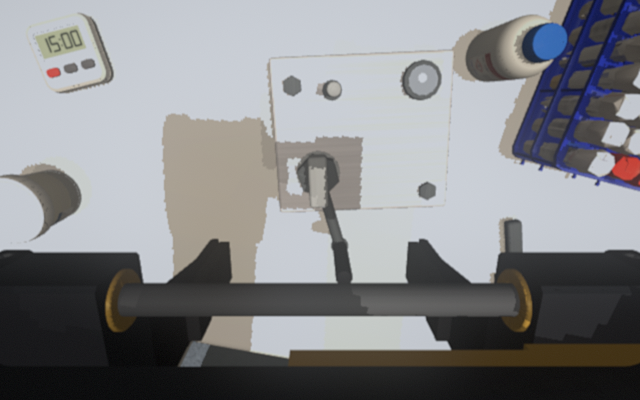

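```bash
cat >> h.py <<'E'
def wshot(n,crop=None,f=3):
    p,q=current_tool_pos(),current_orientation()
    c=capture("wrist"); save(c,n)
    np.savez('pics/'+n+'.npz',p=p,q=q,K=c["camera_matrix"],mount=c["mount"])
    if crop:
        x0,y0,x1,y1=crop
        cv2.imwrite('pics/'+n+'z.png',cv2.resize(cv2.cvtColor(c['img'],cv2.COLOR_RGB2BGR)[y0:y1,x0:x1],None,fx=f,fy=f,interpolation=cv2.INTER_CUBIC))
    print(n,current_t(),np.round(p,1),np.degrees(Rot.from_quat(q).as_matrix()[:2,0]@[0,1]).round(2))
    return c,(p,q)
def ld(n):
    d=np.load('pics/'+n+'.npz'); return {"camera_matrix":d["K"],"mount":d["mount"]},(d["p"],d["q"])
E
python3 - <<'E'
from h import *
y=np.radians(14.7)
move_pose([570-25*np.cos(y),-13.6-25*np.sin(y),86+235],down(y))
c,po=wshot("w3",(200,0,460,260))
for t,h in [("tang_top",86),("stop_post",40),("lever_top",118)]:
    for d in mark_of(t,"wrist")[:2]: print(t,np.round(d["location"],1),round(d["conf"],2),np.round(bp(c,d["location"],h,po),1))
y=np.radians(22.5)
c,po=ld("w1")
print(bp(c,(320,200),63,po))
k=np.array([461.5,-273.5])
move_pose([k[0]-25*np.cos(y),k[1]-25*np.sin(y),63+235],down(y))
c,po=wshot("w4",(200,0,460,260))
for t,h in [("key_grip",48),("key",0),("key_arm",10)]:
    for d in mark_of(t,"wrist")[:2]: print(t,np.round(d["location"],1),round(d["conf"],2),np.round(bp(c,d["location"],h,po),1))
E
```

```text
w3 5.45 [546.  -20.2 321.5] 14.48
tang_top [319.1 188.6] 0.87 [569.7 -14.9  86. ]
stop_post [341.4  67.4] 0.68 [644.9 -11.   40. ]
lever_top [351.1 322.2] 0.6 [503.7 -51.7 118. ]Traceback (most recent call last):
  File "<stdin>", line 8, in <module>
  File "h.py", line 24, in ld
    d=np.load('pics/'+n+'.npz'); return {"camera_matrix":d["K"],"mount":d["mount"]},(d["p"],d["q"])
    fid = stack.enter_context(open(os.fspath(file), "rb"))
                              ~~~~^^^^^^^^^^^^^^^^^^^^^^^
FileNotFoundError: [Errno 2] No such file or directory: 'pics/w1.npz'
```

View pics/w3z.png

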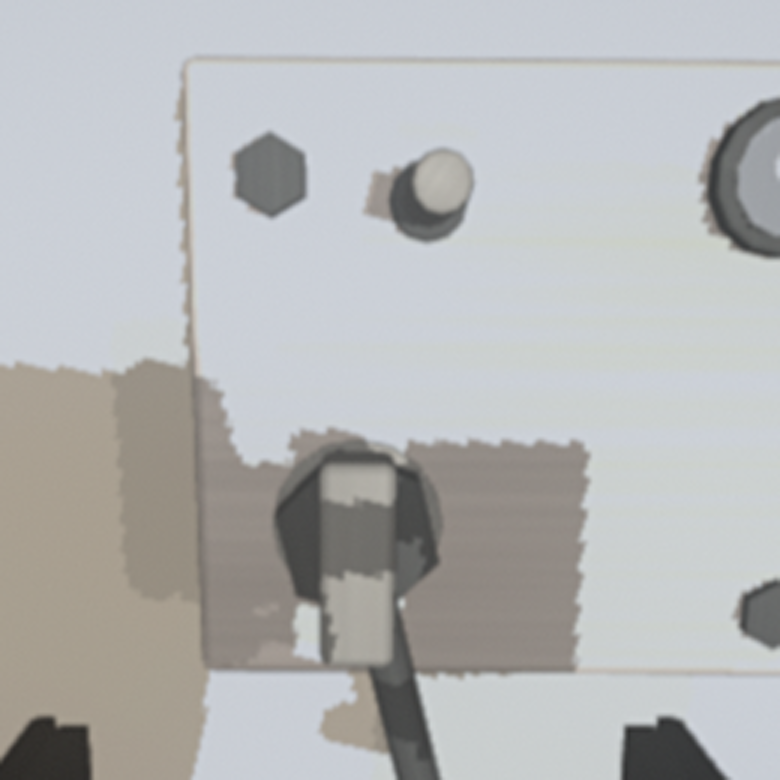

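Run:
```python
from h import *
c,po=ld("w3")
z=lambda u,v:(200+u/3,v/3)
T=bp(c,z(358.3,563),86,po); P=bp(c,z(443,181),86,po); print("tang",T,"post",P, np.linalg.norm(P-T), np.degrees(np.arctan2(*(P-T)[1::-1]))+11.68)
for uv in [(190,60),(205,667),(780,63),(575,668)]: print(bp(c,z(*uv),40,po))
for uv in [(322,462),(396,462),(322,664),(394,664)]: print(bp(c,z(*uv),86,po))
y=np.radians(22.5)
k=np.array([461.5,-273.5])
move_pose([k[0]-25*np.cos(y),k[1]-25*np.sin(y),63+235],down(y))
c,po=wshot("w4",(200,0,460,260))
for t,h in [("key_grip",48),("key",0),("key_arm",10)]:
    for d in mark_of(t,"wrist")[:2]: print(t,np.round(d["location"],1),round(d["conf"],2),np.round(bp(c,d["location"],h,po),1))
```

```text
tang [570.3032702  -14.96275147  86.        ] post [645.36205216 -11.6425755   86.        ] 75.13217897665687 14.212790121800543
[660.18740901  46.79488869  40.        ]
[522.57010295  13.19358046  40.        ]
[692.41019987 -79.09362103  40.        ]
[546.37847915 -78.96716257  40.        ]
[588.63882738  -2.63482363  86.        ]
[592.38813772 -16.98886038  86.        ]
[547.05595743 -13.10988648  86.        ]
[550.91067557 -27.85689897  86.        ]
w4 6.75 [ 439.4 -281.9  298.4] 22.0
key_grip [317.6 182.6] 0.71 [ 462.4 -272.7   48. ]
key [318.5 171.3] 0.56 [ 460.8 -274.     0. ]
key_arm [316.3  25.3] 0.7 [ 555.3 -233.    10. ]
key_arm [318.2 183.1] 0.24 [ 454.  -276.6   10. ]
```

View pics/w4z.png

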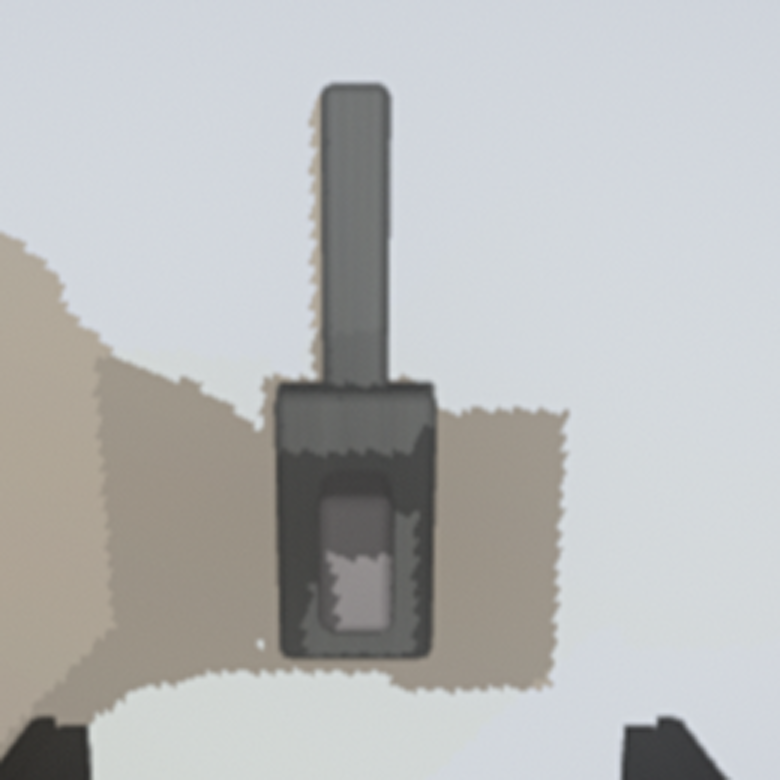

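Run:
```python
from h import *
import plant; print([n for n in dir(plant) if not n.startswith('_')])
try: print(tips_ahead)
except Exception as e: print(e)
c,po=ld("w4")
z=lambda u,v:(200+u/3,v/3)
B=bp(c,z(355.5,563),63,po); print("blade",B)
print([bp(c,z(*uv),63,po).round(1) for uv in [(321,495),(390,495),(323,632),(389,632)]], bp(c,z(355.5,86),16,po))
y=np.radians(22.7)
servo_line([B[0],B[1],270],ori=down(y))
servo_line([B[0],B[1],215],velocity=100)
print(current_tool_pos(),current_force())
gripper_to(0.0,40)
print(current_grip_width()*87,current_tool_pos(),current_force())
wshot("w5",(200,60,460,320))
print(current_t())
```

```text
['IKError', 'capture', 'current_force', 'current_grip_width', 'current_joint_efforts', 'current_moment', 'current_orientation', 'current_qpos', 'current_qvel', 'current_t', 'current_tool_pos', 'finish_job', 'goto_joints', 'gripper_to', 'inverse_kinematics', 'look_for', 'mark_of', 'move_pose', 'pause', 'servo_line', 'tips_ahead']
182.2
blade [ 462.93505937 -273.08045268   63.        ]
[array([ 473.3, -261.2,   63. ]), array([ 478.7, -274.1,   63. ]), array([ 446.6, -272.5,   63. ]), array([ 451.9, -285.3,   63. ])] [ 553.05029889 -235.6181645    16.        ]
[ 463.09502976 -273.25459404  215.50695199] [0.28454973 0.742029   1.09368075]
15.612371149486323 [ 462.88056562 -273.01737585  214.90460178] [-0.19452803 -0.20453468 -0.9586937 ]
w5 9.2 [ 462.9 -273.   214.9] 22.11
9.2
```

View pics/w5.png

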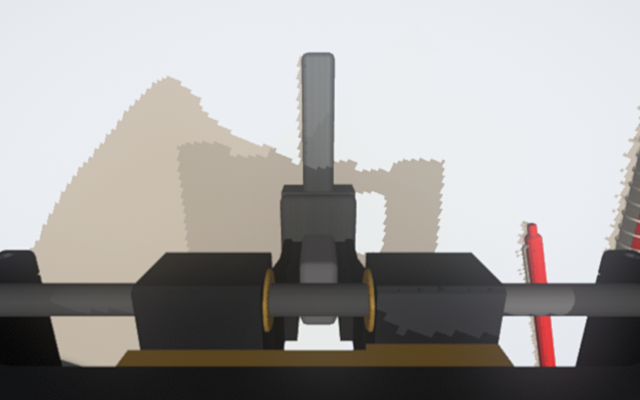

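Run:
```python
from h import *
p=current_tool_pos(); yk=down(np.radians(22.7))
servo_line([p[0],p[1],345],velocity=200)
y=np.radians(14.3); T=np.array([570.3,-15.0])
servo_line([T[0],T[1],345],velocity=250,ori=down(y))
pause(0.2)
c,po=wshot("w6",(160,20,480,320),2.5)
print(current_force(),current_grip_width()*87)
servo_line([T[0],T[1],312],velocity=100); pause(0.2)
wshot("w7"); print(current_force())
wshot("s7");s=capture("scene"); save(s,"s7")
```

```text
w6 11.5167 [570.1 -16.1 345. ] 14.06
[-0.01502766 -0.10221787 -2.3616483 ] 15.365607392904213
w7 12.25 [570.5 -14.9 312.7] 14.15
[-0.62675736 -0.65350926 -1.48604227]
s7 12.3 [570.5 -14.9 312.6] 14.16
```

View pics/w6.png

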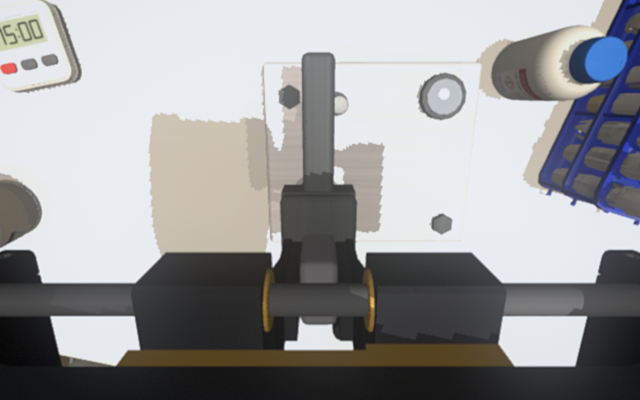

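View pics/w7.png

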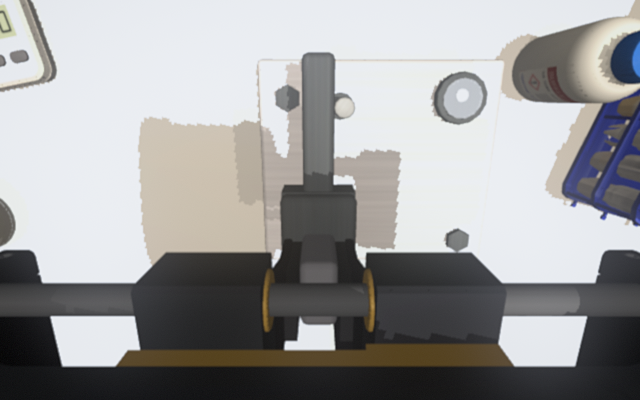

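View pics/s7.png

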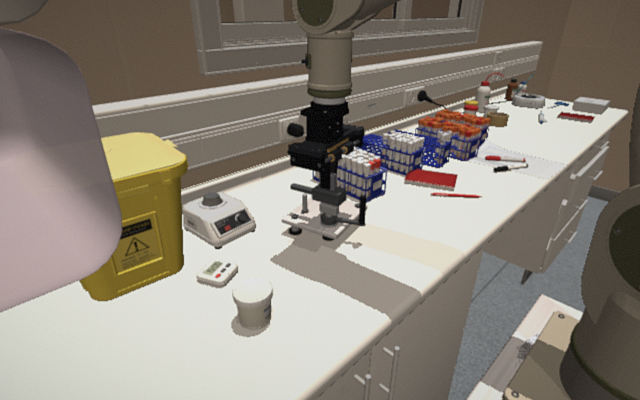

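Run:
```python
from h import *
p=[570.3,-15.0]
for z in (300,296,292,288,284,281.5):
    h=servo_line([*p,z],velocity=40,threshold=10)
    print(z,h,current_tool_pos().round(2),current_force().round(2),current_moment().round(2))
    if h: break
wshot("w8")
```

```text
300 False [570.21 -15.01 299.64] [-0.07  0.19 -0.82] [ 0.   -0.02  0.02]
296 False [570.25 -15.04 295.78] [ 0.02  0.11 -0.51] [-0.03  0.03 -0.  ]
292 False [570.24 -15.03 291.74] [-0.73  0.09 -1.44] [0.   0.01 0.02]
288 False [570.21 -15.02 287.68] [-0.06  0.97 -1.5 ] [-0.06  0.01  0.05]
284 False [570.22 -15.03 283.68] [-0.31 -0.15 -1.92] [-0.05  0.01  0.01]
281.5 False [570.59 -14.8  282.74] [-4.45 -0.3   9.52] [-0.04  0.98 -0.01]
w8 14.1 [570.6 -14.8 282.7] 14.16
```

View pics/w8.png

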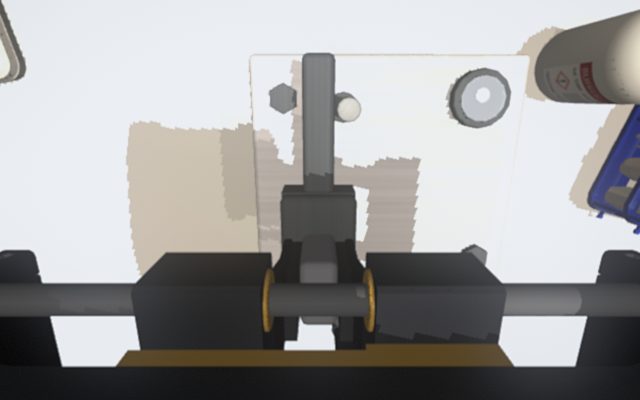

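Run:
```python
from h import *
servo_line([570.4,-15,283],velocity=20); pause(0.2)
print(current_force().round(2),current_tool_pos().round(2))
gripper_to(0.45)
print(current_force().round(2))
servo_line([570.4,-15,345],velocity=150)
y=np.radians(14.3)
servo_line([570-50*np.cos(y),-15-50*np.sin(y),390],velocity=250)
pause(.2)
c,po=wshot("w9",(200,50,460,310))
for t,h in [("lever_top",118),("key_grip",116),("stop_post",40),("key_arm",78),("key",68)]:
    for d in mark_of(t,"wrist")[:2]: print(t,np.round(d["location"],1),round(d["conf"],2),np.round(bp(c,d["location"],h,po),1))
```

```text
[ 0.11  0.05 -1.14] [570.39 -15.03 282.86]
[ 0.35  0.55 -0.64]
w9 16.5083 [521.8 -27.2 388.6] 14.18
lever_top [340.9 238.1] 0.62 [503.5 -49.5 118. ]
key_grip [318.6 140. ] 0.72 [569.8 -15.3 116. ]
stop_post [335.5  38.8] 0.73 [646.6 -10.2  40. ]
key_arm [ 36.6 146.6] 0.64 [504.  203.1  78. ]
key [320.5 133.4] 0.84 [570.1 -16.8  68. ]
key [341.5 239.9] 0.67 [483.1 -58.7  68. ]
```

View pics/w9z.png

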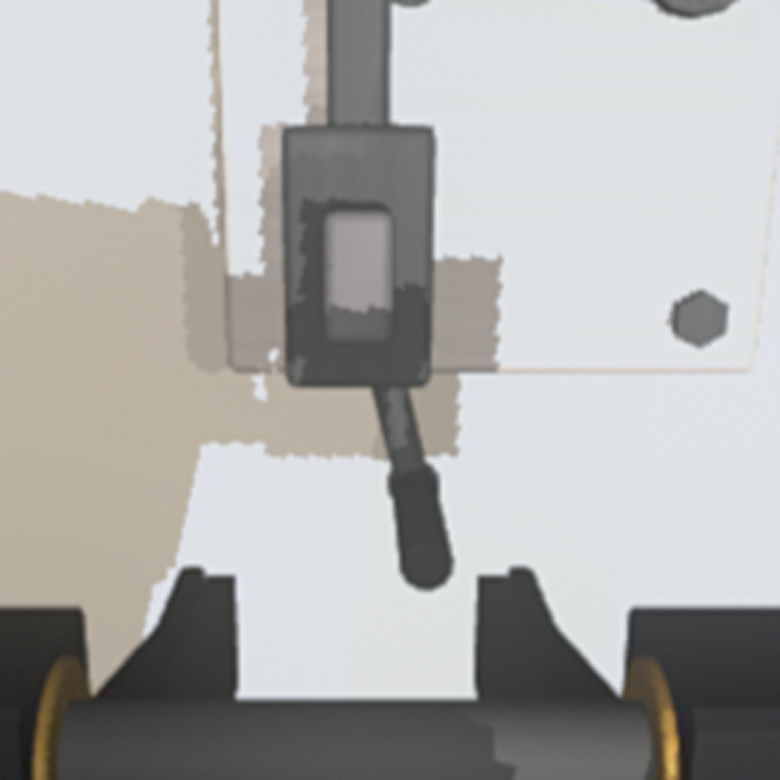

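```bash
cat >> h.py <<'E'
A=np.array([570.3,-15.0]); ZP=269.
def dvec(t): return np.array([np.sin(t),-np.cos(t)])
def C(t,off): return A+75*np.array([np.cos(t),np.sin(t)])+off*dvec(t)
def fav(n=4):
    f=[]
    for _ in range(n): f.append(current_force()); pause(0.02)
    return np.mean(f,0)
E
python3 - <<'E'
from h import *
c,po=ld("w9"); L=bp(c,(342.3,237.7),118,po); print(L, np.hypot(*(L[:2]-A)))
t=np.arctan2(*(L[:2]-A)[::-1])%(2*np.pi); print(np.degrees(t))
gripper_to(0.4,60)
move_pose([*C(t,0),330],down(t-np.pi))
pause(.1); print("free",fav())
h=servo_line([*C(t,0),ZP],velocity=80,threshold=8)
print(h,current_tool_pos(),fav(),current_grip_width(),current_t())
wshot("w10")
E
```

```text
[504.10607028 -50.38213555 118.        ] 75.05685743740729
208.125500195295
free [-0.43255281  0.03534849  0.07646287]
False [504.38324196 -50.30424357 269.36547557] [-0.1203773   0.49828698  0.10324893] 0.40135598490813446 18.675
w10 18.725 [504.4 -50.3 269.5] 27.01
```

View pics/w10.png

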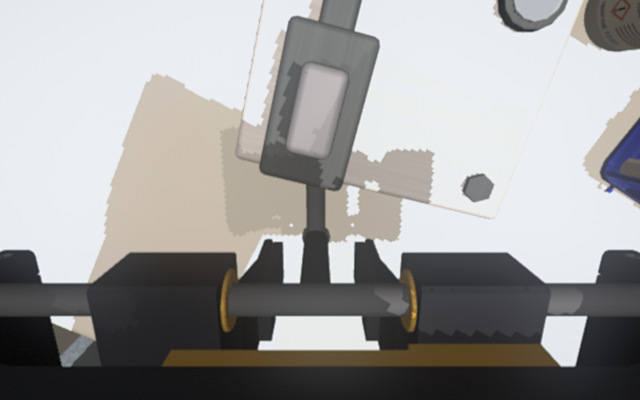

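Run:
```python
from h import *
t=np.radians(208.1); f0=fav()
servo_line([*C(t,9),ZP],velocity=40,threshold=5)
th=t
while th>t-1.35:
    nt=th-np.radians(4)
    h=servo_line([*C(nt,10.5),ZP],velocity=22,ori=down(nt-np.pi),threshold=4.5)
    f=fav(2)-f0; p=current_tool_pos()
    ft=-f[:2]@dvec(nt)
    print(round(np.degrees(nt),1),h,f.round(1),"ft",round(ft,2),p.round(1),np.round(np.linalg.norm(p[:2]-C(nt,10.5)),2),round(current_t(),2),round(current_grip_width(),3))
    if h and ft>5.5: break
    if ft>7: break
    if not h: th=nt
    else: th=th-np.radians(1.5)
np.save('th.npy',[nt,th])
wshot("w11")
```

```text
204.1 False [-0.1 -0.3 -0.5] ft 0.23 [497.6 -36.1 269. ] 0.12 19.66 0.4
200.1 False [-0.9 -0.3  0.2] ft -0.03 [496.3 -31.  269. ] 0.13 20.08 0.404
196.1 False [-0.1 -0.3 -0.9] ft 0.27 [495.3 -25.8 269. ] 0.08 20.51 0.401
192.1 False [-0.1 -0.8 -1.1] ft 0.79 [494.8 -20.5 269. ] 0.05 20.93 0.399
188.1 False [-0.1 -0.5  0. ] ft 0.51 [494.5 -15.2 268.9] 0.08 21.36 0.399
184.1 False [-0.5 -0.3 -1. ] ft 0.25 [494.7  -9.9 269. ] 0.06 21.78 0.397
180.1 False [-0.7 -0.6 -0.7] ft 0.61 [495.3  -4.7 269. ] 0.05 22.21 0.4
176.1 False [-0.7 -0.4 -0.8] ft 0.48 [496.2   0.5 269. ] 0.05 22.63 0.4
172.1 False [-1.1 -2.4 -0.7] ft 2.52 [497.4   5.4 268.9] 0.33 23.06 0.398
168.1 False [-0.3 -2.6 -0.5] ft 2.65 [499.   10.6 269. ] 0.13 23.48 0.401
164.1 False [-1.1 -3.4 -0.7] ft 3.61 [501.   15.5 268.9] 0.2 23.91 0.401
160.1 True [-2.4 -5.5  2.4] ft 5.97 [502.2  17.3 268.4] 3.31 24.2 0.398
w11 24.25 [502.2  17.3 268.4] -18.78
```

View pics/w11.png

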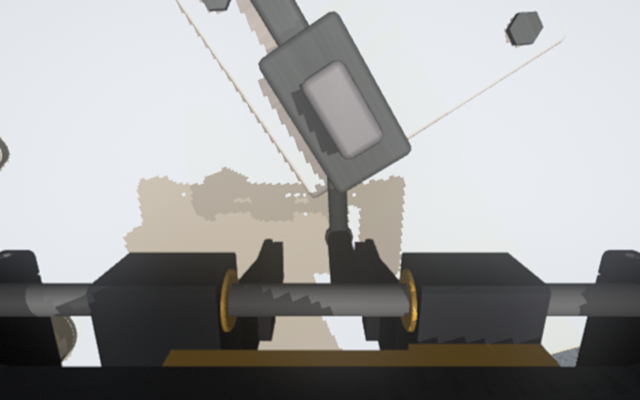

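```bash
cat >> h.py <<'E'
def ftan(t,f0,n=3): return -(fav(n)-f0)[:2]@dvec(t)
E
python3 - <<'E'
from h import *
f0=np.array([-.12,.5,0]) 
t=np.radians(162.3)
p=current_tool_pos(); ori=down(t-np.pi); print(p.round(2),ftan(t,f0))
tgt=p[:2].copy()
for i in range(14):
    tgt=tgt+0.4*dvec(t)
    h=servo_line([*tgt,ZP],velocity=15,ori=ori,threshold=5)
    f=ftan(t,f0,3); q=current_tool_pos()
    print(i,h,round(f,2),((q-p)[:2]@dvec(t)).round(2),q.round(2),round(current_t(),2))
    if f>8.5: break
E
```

```text
[502.19  17.16 268.34] 5.424809283854585
0 False 5.94 -0.26 [502.05  16.93 268.92] 24.6
1 False 6.79 0.06 [502.14  17.24 268.86] 24.9
2 False 7.15 0.32 [502.23  17.47 268.87] 25.2
3 False 7.66 0.6 [502.3   17.75 268.85] 25.5
4 False 8.52 0.86 [502.39  18.   268.84] 25.8
```

Run:
```python
from h import *
f0=np.array([-.12,.5,0]); t=np.radians(161.8)
p=current_tool_pos(); ori=down(t-np.pi)
# base command inferred: previous target
tgt=np.array([502.19,17.16])+5*0.4*dvec(np.radians(162.3))
for i in range(12):
    tgt=tgt+0.35*dvec(t)
    h=servo_line([*tgt,ZP],velocity=15,ori=ori)
    f=ftan(t,f0,4); q=current_tool_pos()
    print(i,round(f,2),((q-p)[:2]@dvec(t)).round(2),q.round(2),round(current_t(),2))
    if f>11.3: break
for _ in range(4):
    pause(0.15); print(round(ftan(t,f0,4),2),fav(2).round(1),current_moment().round(2),round(current_t(),2))
np.save('tgt.npy',tgt)
```

```text
0 8.93 0.23 [502.53  18.19 268.82] 26.12
1 9.42 0.49 [502.6   18.44 268.8 ] 26.43
2 10.1 0.72 [502.68  18.66 268.78] 26.75
3 10.27 1.0 [502.73  18.93 268.73] 27.07
4 10.82 1.25 [502.83  19.17 268.74] 27.38
5 10.85 1.5 [502.92  19.4  268.75] 27.7
6 11.65 1.75 [503.    19.64 268.72] 28.02
10.99 [ -6.1 -10.2   3.9] [-2.27  1.23  0.04] 28.27
11.4 [-5.6 -9.6  3.7] [-2.26  1.24 -0.01] 28.52
11.57 [-5.5 -9.9  3.3] [-2.3   1.23  0.04] 28.77
11.51 [ -5.2 -10.    2.7] [-2.29  1.2  -0.06] 29.02
```

Run:
```python
from h import *
t=np.radians(161.8); tgt=np.load('tgt.npy'); 
for b in (2,4,10): 
    servo_line([*(tgt-b*dvec(t)),ZP],velocity=20); print(fav(2).round(1),current_tool_pos().round(1))
servo_line([*(tgt-10*dvec(t)),345],velocity=150)
y=np.radians(14.3)
move_pose([570-50*np.cos(y),-15-50*np.sin(y),400],down(y)); pause(.2)
c,po=wshot("w12",(200,20,460,280))
for tt,h in [("lever_top",118),("key_grip",116),("stop_post",40),("key_arm",78),("key",68)]:
    for d in mark_of(tt,"wrist")[:2]: print(tt,np.round(d["location"],1),round(d["conf"],2),np.round(bp(c,d["location"],h,po),1))
print(current_t())
```

```text
[-3.8 -7.3  2.3] [502.5  18.3 268.8]
[-2.2 -5.2  1. ] [502.1  16.9 268.9]
[-0.5 -0.3 -0.1] [500.5  12.3 269.2]
w12 31.6417 [521.3 -26.9 399.2] 14.14
lever_top [270.2 223.7] 0.91 [497.3   5.  118. ]
key_grip [319.6 139.6] 0.81 [568.8 -16.1 116. ]
stop_post [335.3  38.8] 0.74 [648.  -10.1  40. ]
key [319.1 132.1] 0.9 [569.6 -15.6  68. ]
31.8917
```

View pics/w12z.png

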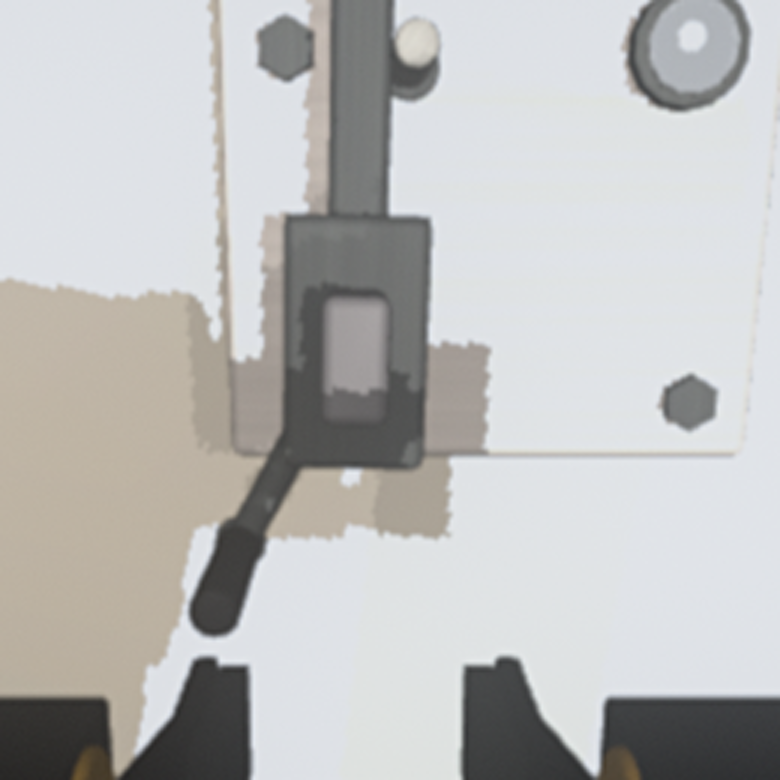

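Run:
```python
from h import *
pause(0.2); c,po=wshot("w13"); print(mark_of("lever_top","wrist")[:1],current_force().round(2)); finish_job(); print(current_t())
```

```text
w13 32.1417 [521.6 -27.4 400. ] 14.15
[{'location': [270.3, 223.9], 'conf': 0.88}] [ 0.21  0.7  -0.14]
the job is handed in; nothing more can be done
the job is handed in; nothing more can be done
```

I fitted the key on the screw's head, tightened the jam nut with its lever, and handed the job in at about 32 s of the 72 s allowed. `finish_job` reports no verdict, so I can't confirm it passed.

- **Key:** It went down onto the screw without snagging and bottomed with the flange (TCP) at 282.7 mm, against 282.9 mm expected.
- **Nut:** I turned the lever about 45° clockwise with one finger pad. It met the washer at about 3 N and came up solid at about 6 N. I held it at 11–11.6 N for about 1 s, with the fingers off the key.
- **Final pictures:** The key is still seated, with its arm against the counterclockwise side of the stop post and turned only about 1°. The lever stayed put between two checks. The gripper was clear of everything, and I saw no contact with the cup, timer or bottle, though I did not measure their positions again.

**Less certain:**
- When I backed off, the lever sprang back 3–4°, about 0.05–0.07 rad. I think this is elastic give in the parts rather than loosening. The nut's own angle (limit 0.06 rad) could not be read directly.
- The force between the key and the post was not measured. I inferred it from the wrist force.
- The drag before the washer read about 0.5 N, against about 1.3 N expected.

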